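# Take up the end float of a saw arbor

### The arm

A 6-joint arm with a two-finger parallel gripper is mounted at the origin on the work surface. World frame = base frame: x ahead of the robot, y to its left, z up, the work surface at z = 0. Lengths are in m, angles in rad, forces in N, time in s.
With the tool pointing down it reaches from about 0.35 to 0.975 m from the base axis. Payload 4.9 kg.
Tool frame: the origin (TCP) lies on the centre line of the jaws, within the pads' length; the fingertips stand 14 mm ahead of it and the grasp point (between the pads) lies 5 mm behind it; x points along the fingers, z is the direction in which the jaws open and shut, and the axes are right-handed (so a half turn about x gives the same grasp; the last joint's range is limited). The gripper opens to 85 mm and grips with 20 to 120 N. Pads are 22 mm wide; open, the fingers measure 114 mm over their backs; the gripper's body (76 mm by 85 mm) begins 54 mm behind the grasp point. The pads swing forward as they close: fully open they stand 13 mm farther back than shut.
Start: joints at [-1.409, 0.053, 1.613, -0, 1.476, -0.119], TCP at [0.173, -0.601, 0.245] pointing down, gripper open.
Joint ranges: [-3.01, 3.01], [-1.01, 2.22], [0.06, 2.58], [-1.02, 4.17], [0.09, 2.62], [-3.14, 3.14]. Speed limits (rad/s): [2.57, 2.57, 3.14, 3.14, 3.14, 3.14].

### API

Orientations are given as a rotation vector (axis times angle).
In Python, from station import ctrl gives the robot as it stands.
- The arm moves only by the tool move_arm, never from a script. Its argument "increments" is a list that holds one entry, the list of rows, each a list of 4 numbers: the shift along the tool's x, y, z in units of 25 cm (1.0 is 25 cm), then the turn about the tool's x in units of 90 degrees (1.0 is 90 degrees). A call has 1 to 20 rows; each row shifts and turns the commanded pose from where the row before left it, along the tool's axes as they then stand; what a row does not reach is not made up. A row lasts 1/12 s, in which the tool goes at most 41.7 mm and 7.16 degrees, less where a joint would pass 70% of its speed; a pose out of reach is approached as far as the arm can. A call with a number of a shift or a turn outside -1 to 1 is refused whole. A call with a gripper value outside its range is refused whole. "gripper" is the closure, from 0 (fully open) to 1 (shut), set as the call begins (left out, the last holds). The fingers move at their own pace and stop on an object; "squeeze" is the grip in N (left out, the last holds). Time passes only in rows, so rows that do not move let the fingers close. It gives the time, the measured TCP pose, the force and the opening at its end, in the units of the state.
- ctrl.get_obs(): the state, without advancing time (a new reading comes with each control period).
- ctrl.get_image(name): name is "scene" or "top" or "wrist"; returns a dict with "pixels" (400x640x3 uint8, red, green, blue), "depth" (400x640 float32, m along the optical axis (not along the pixel's ray), 0 where there is no reading), "K" (3x3 intrinsics, pixels), "extrinsics" (4x4, takes a point from camera to world coordinates); the wrist camera has in their place "tool_from_camera" (4x4, takes a point from camera to tool coordinates, whose origin is the TCP and whose axes are the tool frame's). Camera axes: x right, y up, looking along -z (the intrinsics and any distortion apply to the point x, -y, -z); pixel columns grow to the right and rows downward; lengths in m; the calibration is good to about 2 mm. A picture is of the moment at which its call begins: read the wrist's pose just before it.
- ctrl.finish_job(): hands the job in, once; it reports no verdict.
Trained networks look in the newest picture that a camera, given by its name, has taken for a name from the list of things; names that differ only in an ending like _2 or _b are one class to them, and where a whole thing is asked for, a point or a joint stands for the part that bears it (a point fixed in the world has none). Each returns a list of dicts, best first, with "score" (0 to 1); they miss things now and then, are a little off and sometimes report something else, mostly with a low value. They report only what shows in the picture. A call takes as long as a camera call.
- ctrl.trace(camera, target): "region" (400x640 bool, what is visible of it) and "pixel" ([row, column] in pixels, amid what is visible of it).
The state is a dict: "t": time; "q": joint angles; "dq": joint speeds; "effort": joint torques, N m; "tool_pos": TCP position; "tool_rot": TCP orientation; "contact_force": force on the tool from outside, world axes, zero at the start; "wrist_torque": the same for the moment, N m; "opening": finger opening in m.
Only numpy, scipy, OpenCV 4.12 (cv2) and the standard library are available. Lean on these libraries where they do the work, as an engineer would, in place of code of your own. Each camera call takes 0.05 s, during which the arm holds its last target. There are 200 camera calls.

### The job

Feel the end float of the arbor on the sloping stand: push its shaft fully in to the lower stop, then pull it fully out to the upper stop. With the shaft out, set the thicker of the two fork spacers squarely astride the shaft, right down on it, in the gap between the lower bearing block and the collar, then push the shaft back in until the collar nips the spacer, and let go. Do not knock about the thin spacer, the oil bottle, the jar or the mug.

Things in the scene. Friction and masses are not known exactly. Their poses are not given: they have to be found in the camera images.
- cradle: Sloping grey bed of the fixed arbor stand, 215 x 110 mm, inclined 30 degrees. Origin on the bed surface near its middle; x points uphill along the shaft, y is level, z stands square off the bed. Shaft: diameter 24 mm, axis at y = 0, z = 65 mm. Two bearing blocks, 76 mm wide, 82 mm high (oil nipples to 88): lower one x -72 to -40 mm, upper one x 6 to 38 mm.
- gap (a point): Point on the shaft axis (fixed to the stand, x = -28, z = 65 mm of cradle): the middle of the gap between the lower block and the collar when the shaft is fully out; the gap is then 24 mm wide along the shaft. The seated spacer's crown rests on top of the shaft, at z = 77 mm of cradle; its feet then end 7 mm above the bed.
- arbor (a joint): How far the shaft is pulled out (uphill), m: 0 = fully in (collar against the lower block), 0.024 = fully out (collar against the upper block). It slides with about 6 N of drag and stays where it is left (it weighs about 0.5 kg, so pulling uphill takes 8 to 9 N, pushing in 3 to 4 N). With the thick spacer nipped it reads about 0.020.
- arbor_knob (a point): Centre of the round dark steel pull knob on the shaft's upper end: diameter 36 mm, 36 mm long, with an end flange of diameter 46 mm just uphill (inner face 17.5 mm from this point). Moves with the shaft; fully in it lies at x = 92.5, y = 0, z = 65 mm of cradle.
- arbor_collar (a point): Centre of the lower face of the collar fixed on the shaft (diameter 50 mm, 22 mm long, uphill from this point). It moves with the shaft.
- spacer: Thicker fork spacer, aluminium, about 0.26 kg: an upside-down U, loose on its two feet, 135 mm high. Origin: centre of its underside. x = thickness 20 mm, y = width 60 mm, z = up. Legs 15 mm wide, 70 mm long, slot 30 mm; crown z 70 to 85; on it a tab to hold, 36 mm wide, 20 mm thick, z 85 to 135. Feet narrow to 14 mm thick over the last 10 mm. Seated, x lies along the shaft, either way round.
- spacer_crown (a point): Middle of the underside of the thick spacer's crown (the closed end of the slot), 70 mm above its feet.
- thin_spacer: The thin fork spacer, only 12 mm thick, otherwise of the same outline (its feet are not narrowed); it also stands on its feet and may be in either of the two places. Same axes. Not wanted: leave it alone.
- oil: Grey oil bottle, 56 mm in diameter, 150 mm high, upright on the bench. Origin at the centre of its underside. Leave it alone.
- jar: Glass jar, 70 mm in diameter, 85 mm high. Origin at the centre of its underside. Leave it alone.
- mug: White mug, 76 mm in diameter, 85 mm high. Origin at the centre of its underside. Leave it alone.

How it is judged:
By the outcome, as a careful person would: the job done as asked, in the order asked, and still so for the second after the job is handed in, with the robot touching nothing.
It also fails if it takes over 56 s, if anything falls off the work surface, if the arm or the gripper's body presses on something with over 40 N, if the wrist force passes 120 N, or if a joint passes its speed limit or range.

## Working session

There is one attempt and no reset: what is moved stays moved. The work goes in short steps, Python scripts to look and compute and a tool call to move; the robot and the scene stay as the last step left them, time stands still between calls to the robot, and variables do not carry over. Pictures are saved under pics/ and viewed, about 8 in all and at most 12, crops included, and the job is handed in when it is done.

Besides the shell and the picture viewer there is one more tool, called after "Call:" by a JSON object that holds its "api" and its "payload". move_arm: Moves the arm, as the interface text tells. Shifts and turns lie within -1 to 1; 1 stands for 25 cm of shift or 90 degrees of turn. Its arguments: {"type":"object","properties":{"increments":{"type":"array","items":{"type":"array","items":{"type":"array","items":{"type":"number","minimum":-1,"maximum":1}}}},"gripper":{"type":"number"},"squeeze":{"type":"number"}},"required":["increments"]}

```bash
ls; mkdir -p pics; cat > h.py <<'E'
import numpy as np, cv2
from station import ctrl
from scipy.spatial.transform import Rotation as R
def cloud(im,T):
    K=im["K"];d=im["depth"];v,u=np.mgrid[:400,:640]
    p=np.stack([(u-K[0,2])/K[0,0]*d,-(v-K[1,2])/K[1,1]*d,-d],-1)
    return p@T[:3,:3].T+T[:3,3]
def save(im,n): cv2.imwrite("pics/"+n,np.ascontiguousarray(im["pixels"][...,::-1]))
E
python3 - <<'E'
from h import *
np.set_printoptions(precision=4,suppress=True)
o=ctrl.get_obs();print(o)
for c in("scene","top"):
    im=ctrl.get_image(c);P=cloud(im,im["extrinsics"]);np.savez(c+".npz",P=P,px=im["pixels"],d=im["depth"],K=im["K"],E=im["extrinsics"])
    print(c,im["extrinsics"])
    vis=im["pixels"][...,::-1].copy()
    for n in("cradle","arbor_knob","arbor_collar","spacer","thin_spacer","oil","jar","mug"):
        for r in ctrl.trace(c,n)[:2]:
            m=r["region"]&(im["depth"]>0);q=P[m]
            if len(q): print(c,n,round(r["score"],2),np.array(r["pixel"]),m.sum(),np.median(q,0),np.percentile(q,3,axis=0),np.percentile(q,97,axis=0))
            cv2.putText(vis,n,(int(r["pixel"][1]),int(r["pixel"][0])),0,.4,(0,0,255))
    cv2.imwrite(f"pics/{c}0.png",vis)
E
```

```text
pics
{'t': 0.0, 'q': array([-1.409 ,  0.0533,  1.6143, -0.    ,  1.476 , -0.119 ]), 'dq': array([ 0.0014, -0.0002,  0.0004,  0.0013, -0.0004,  0.0007]), 'effort': array([  0.0008, -39.3678, -37.0175,  -0.    ,   0.007 ,   0.    ]), 'tool_pos': array([ 0.1731, -0.5999,  0.2441]), 'tool_rot': array([ 1.0013,  1.3305, -0.999 ]), 'contact_force': array([-0.0775,  0.5996, -0.3698]), 'wrist_torque': array([-0.0083, -0.0306,  0.0173]), 'opening': 0.08541216553084473}
scene [[-0.4326 -0.5872  0.6841  1.4511]
 [ 0.9015 -0.2929  0.3186  0.4255]
 [ 0.0133  0.7546  0.6561  0.9801]
 [ 0.      0.      0.      1.    ]]
scene cradle 0.62 [223.3 350.5] 3778 [0.5927 0.0962 0.1226] [0.5235 0.0023 0.0121] [0.6299 0.1835 0.2062]
scene arbor_knob 0.62 [210.8 363.7] 735 [0.584  0.1241 0.1811] [0.553  0.0321 0.1018] [0.6008 0.1767 0.2178]
scene arbor_knob 0.24 [222.9 348.3] 3691 [0.5931 0.0991 0.1239] [0.529  0.0042 0.0334] [0.63   0.1836 0.2071]
scene arbor_collar 0.64 [205.8 366.6] 687 [0.5835 0.1265 0.1854] [0.5566 0.0324 0.1264] [0.6003 0.1765 0.2187]
scene spacer 0.79 [188.1 201.1] 673 [ 0.5995 -0.3456
[... 1016 characters left out ...]
.1196 0.1857] [0.555  0.0264 0.1217] [0.5957 0.1738 0.2216]
top spacer 0.83 [216.  431.3] 254 [ 0.5887 -0.347   0.0934] [ 0.5652 -0.3609  0.0205] [ 0.6209 -0.3361  0.1383]
top thin_spacer 0.64 [267.5 410.4] 194 [ 0.4259 -0.2907  0.0859] [ 0.3988 -0.3236 -0.0029] [ 0.4523 -0.2878  0.1379]
top oil 0.79 [165.8 362. ] 306 [ 0.7254 -0.1539  0.1035] [ 0.7084 -0.18    0.0378] [ 0.7493 -0.1344  0.1522]
top jar 0.75 [167.7 237.2] 438 [0.7331 0.2295 0.0829] [0.7087 0.2033 0.0233] [0.7636 0.2593 0.0905]
top mug 0.64 [264.3 186.3] 705 [0.4415 0.3822 0.03  ] [0.4081 0.3343 0.001 ] [0.4751 0.4218 0.0878]
top mug 0.57 [216.8 269.3] 558 [0.5741 0.1171 0.1857] [ 0.5554 -0.0137  0.1128] [0.597  0.1738 0.2215]
```

```bash
python3 - <<'E'
from h import *
np.set_printoptions(precision=4,suppress=True)
a=cv2.imread("pics/scene0.png");s=np.load("scene.npz");b=np.load("top.npz")
A=cv2.resize(s["px"][130:330,170:510,::-1],None,fx=2.3,fy=2.3,interpolation=3)[:, :800]
cv2.imwrite("pics/s1.png",A)
# fit cradle: parameters origin(3), yaw; bed inclined 30deg; use the points of the cradle in both views
P=np.concatenate([s["P"].reshape(-1,3),b["P"].reshape(-1,3)])
m=(abs(P[:,0]-.58)<.1)&(P[:,1]>-.04)&(P[:,1]<.22)&(P[:,2]>.015)&(P[:,2]<.27)
P=P[m];print(len(P))
def boxd(p,lo,hi):
    c=(lo+hi)/2;h=(hi-lo)/2;q=abs(p-c)-h
    return np.linalg.norm(np.maximum(q,0),axis=1)+np.minimum(q.max(1),0)
def cyl(p,x0,x1,r):
    q=np.stack([abs(p[:,0]-(x0+x1)/2)-(x1-x0)/2,np.hypot(p[:,1],p[:,2]-.065)-r],1)
    return np.linalg.norm(np.maximum(q,0),axis=1)+np.minimum(q.max(1),0)
def frame(v):
    y=v[3];ux=np.array([np.cos(y),np.sin(y),0]);c,sn=np.cos(np.pi/6),.5
    x=c*ux+[0,0,sn];z=-sn*ux+[0,0,c];return np.stack([x,np.cross(z,x),z],1)
def sdf(v):
    q=(P-v[:3])@frame(v);s_=v[4]
    d=[boxd(q,np.array([-.1075,-.055,-.012]),np.array([.1075,.055,0])),
       boxd(q,np.array([-.072,-.038,0]),np.array([-.04,.038,.082])),boxd(q,np.array([.006,-.038,0]),np.array([.038,.038,.082])),
       cyl(q,-.1,.11+s_,.012),cyl(q,-.04+s_,-.018+s_,.025),cyl(q,.0745+s_,.1105+s_,.018),cyl(q,.11+s_,.118+s_,.023)]
    return np.min(np.abs(d),axis=0)
from scipy.optimize import least_squares
best=None
for y0 in(1.2,1.57,1.9):
  for s0 in(.004,.012,.02):
    r=least_squares(sdf,[.58,.09,.11,y0,s0],loss="soft_l1",f_scale=.003,bounds=([.4,-.1,0,0,0],[.8,.3,.3,3.1,.024]))
    print(r.cost,r.x,np.median(sdf(r.x)))
    if best is None or r.cost<best.cost:best=r
np.save("cradle.npy",best.x)
F=frame(best.x)
for n,x in(("gap",-.028),("knob",.0925+best.x[4]),("knob0",.0925)):print(n,best.x[:3]+F@[x,0,.065])
# spacers: edge direction of tab
import itertools
for n,c in(("spacer",(.594,-.345)),("thin",(.427,-.295))):
  Q=np.concatenate([s["P"].reshape(-1,3),b["P"].reshape(-1,3)]);k=(np.hypot(Q[:,0]-c[0],Q[:,1]-c[1])<.06)&(Q[:,2]>.01)&(Q[:,2]<.15)
  Q=Q[k];Tt=.02 if n=="spacer" else .012
  def f(v):
    e=np.array([np.cos(v[2]),np.sin(v[2])]);q=Q[:,:2]-v[:2];qq=np.stack([q@e,q@[-e[1],e[0]],Q[:,2]],1)
    return np.min(np.abs([boxd(qq,np.array([-Tt/2,-.018,.085]),np.array([Tt/2,.018,.135])),boxd(qq,np.array([-Tt/2,-.03,.07]),np.array([Tt/2,.03,.085])),boxd(qq,np.array([-Tt/2,-.03,0]),np.array([Tt/2,-.015,.07])),boxd(qq,np.array([-Tt/2,.015,0]),np.array([Tt/2,.03,.07]))]),axis=0)
  rs=[least_squares(f,[*c,a],loss="soft_l1",f_scale=.003) for a in np.arange(0,3.1,.4)]
  r=min(rs,key=lambda r:r.cost);print(n,len(Q),r.cost,r.x,np.median(f(r.x)))
E
```

```text
7126
0.16934085826294784 [0.5735 0.0966 0.0861 1.6214 0.0052] 0.0018744913806846824
0.1700611175419875 [0.5735 0.0966 0.0861 1.6196 0.0104] 0.001942784297717019
0.17006111754262412 [0.5735 0.0966 0.0861 1.6196 0.0104] 0.0019427867066225454
0.17006110947656222 [0.5735 0.0966 0.0861 1.6196 0.0104] 0.001943198123481836
0.17006111753871309 [0.5735 0.0966 0.0861 1.6196 0.0104] 0.0019427811996360258
0.17006111754166062 [0.5735 0.0966 0.0861 1.6196 0.0104] 0.0019427806394993145
0.1693408582629341 [0.5735 0.0966 0.0861 1.6214 0.0052] 0.0018744910311542613
0.17006111753875724 [0.5735 0.0966 0.0861 1.6196 0.0104] 0.0019427793058745067
0.17006111754151904 [0.5735 0.0966 0.0861 1.6196 0.0104] 0.0019427856134538405
gap [0.5763 0.0399 0.1283]
knob [0.5708 0.1486 0.1912]
knob0 [0.5711 0.1441 0.1886]
spacer 926 0.0013567383891252701 [ 0.5931 -0.3515  1.3009] 0.0011906591443107337
thin 597 0.0008167523514038239 [ 0.4227 -0.294  -1.5227] 0.0011874264808731296
```

View pics/s1.png

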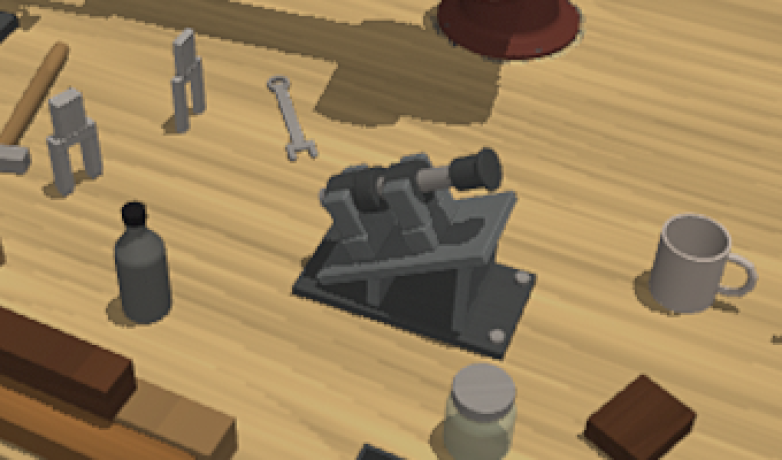

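Thick spacer is at left front, thin behind it, with the stand uphill towards +y. All the fits agree with the given sizes.

```bash
cat >> h.py <<'E'
np.set_printoptions(precision=4,suppress=True)
def frame(y):
    ux=np.array([np.cos(y),np.sin(y),0]);c,sn=np.cos(np.pi/6),.5
    x=c*ux+[0,0,sn];z=-sn*ux+[0,0,c];return np.stack([x,np.cross(z,x),z],1)
def plan(p,yaw_z=None):
    """delta to TCP p, tool z to heading yaw_z (mod pi): world, tool-axis units, turn units (turn after shift)"""
    o=ctrl.get_obs();M=R.from_rotvec(o["tool_rot"]).as_matrix();d=np.array(p)-o["tool_pos"]
    t=0
    if yaw_z is not None:
        h=np.arctan2(M[1,2],M[0,2]);e=(yaw_z-h+np.pi/2)%np.pi-np.pi/2
        t=e*np.sign(M[2,0])
    print("t",o["t"],"pos",o["tool_pos"],"F",o["contact_force"],"open",o["opening"],"d",d,"| units",M.T@d/.25,"turn",t/(np.pi/2),"rows of 7.16:",t/np.radians(7.16)); return M
E
python3 - <<'E'
from h import *
c=np.load("cradle.npy")
M=plan([.571,.147,.30],c[3]+np.pi/2);print(M,ctrl.get_obs()["q"])
E
```

```text
t 0.9 pos [ 0.1732 -0.6005  0.2453] F [-0.439  -0.2365 -0.0673] open 0.08509722146755344 d [0.3978 0.7475 0.0547] | units [-0.2187  2.3574 -2.4321] turn -0.8534758828849742 rows of 7.16: -10.728048807213362
[[ 0.      0.9608  0.2771]
 [-0.      0.2771 -0.9608]
 [-1.      0.      0.    ]] [-1.409   0.0527  1.6129  0.      1.476  -0.119 ]
```

Call:
{"api": "move_arm", "payload": {"increments": [[[-0.02,0,0,-0.0776],[-0.02,0,0,-0.0776],[-0.02,0,0,-0.0776],[-0.02,0,0,-0.0776],[-0.02,0,0,-0.0776],[-0.02,0,0,-0.0776],[-0.02,0,0,-0.0776],[-0.02,0,0,-0.0776],[-0.02,0,0,-0.0776],[-0.02,0,0,-0.0776],[-0.02,0,0,-0.0776],[0,0.1266,0.0756,0],[0,0.1266,0.0756,0],[0,0.1266,0.0756,0],[0,0.1266,0.0756,0],[0,0.1266,0.0756,0],[0,0.1266,0.0756,0],[0,0.1266,0.0756,0],[0,0.1266,0.0756,0],[0,0.1266,0.0756,0]]], "gripper": 0, "squeeze": 60}}

```text
t: 2.57
tool_pos: [0.329, -0.3058, 0.3005]
tool_rot: [-0.04, 1.57, 0.039]
contact_force: [0.4, -0.3, -0.2]
opening: 0.0855
```

Call:
{"api": "move_arm", "payload": {"increments": [[[0,0.1266,0.0756,0],[0,0.1266,0.0756,0],[0,0.1266,0.0756,0],[0,0.1266,0.0756,0],[0,0.1266,0.0756,0],[0,0.1266,0.0756,0],[0,0.1266,0.0756,0],[0,0.1266,0.0756,0],[0,0.1266,0.0756,0],[0,0.1266,0.0756,0],[0,0.1266,0.0756,0],[0,0.1266,0.0756,0],[0,0.1266,0.0756,0],[0,0.1266,0.0756,0],[0,0,0,0]]]}}

```text
t: 3.82
tool_pos: [0.5717, 0.1533, 0.2994]
tool_rot: [-0.042, 1.571, 0.046]
contact_force: [-0.9, -0.7, -0.9]
opening: 0.0855
```

```bash
python3 - <<'E'
from h import *
c=np.load("cradle.npy");F=frame(c[3])
M=plan(c[:3]+F@[.0925+.007,0,.065],c[3]+np.pi/2)
o=ctrl.get_obs();im=ctrl.get_image("wrist");T=np.eye(4);T[:3,:3]=M;T[:3,3]=o["tool_pos"];W=T@im["tool_from_camera"]
P=cloud(im,W);np.savez("w1.npz",P=P,px=im["pixels"],d=im["depth"])
save(im,"w1.png")
for n in("arbor_knob","arbor_collar"):
    for r in ctrl.trace("wrist",n)[:1]:
        m=r["region"]&(im["depth"]>0);q=(P[m]-c[:3])@F
        print(n,r["score"],m.sum(),np.median(q,0),np.percentile(q,[1,99],axis=0))
q=(P-c[:3])@F
m=(im["depth"]>0)&(abs(q[...,1])<.006)&(q[...,2]>.05)&(q[...,2]<.1)
x=q[m];
for a in np.arange(-.08,.15,.004):
    k=(x[:,0]>=a)&(x[:,0]<a+.004)
    if k.sum():print(round(a+.002,3),k.sum(),np.round(np.percentile(x[k,2],[5,50,95]),4))
E
```

```text
t 3.8167 pos [0.5717 0.1533 0.2994] F [-0.8947 -0.6982 -0.9364] open 0.08547275386893721 d [-0.0009 -0.0032 -0.1073] | units [ 0.4293 -0.0134 -0.0044] turn 0.003354041805530854 rows of 7.16: 0.0421597433656113
arbor_knob 0.69 3578 [0.1184 0.0006 0.0782] [[-0.0291 -0.0213  0.0026]
 [ 0.1246  0.0227  0.0912]]
arbor_collar 0.92 3504 [0.1199 0.0005 0.0783] [[-0.0302 -0.0203  0.046 ]
 [ 0.1246  0.022   0.0912]]
-0.07 6 [0.0894 0.0901 0.0905]
-0.066 11 [0.0896 0.0905 0.091 ]
-0.062 12 [0.0896 0.0903 0.0908]
-0.058 11 [0.0895 0.0901 0.0909]
-0.054 9 [0.0897 0.0902 0.0906]
-0.05 15 [0.09   0.0904 0.0908]
-0.046 9 [0.0895 0.0902 0.0909]
-0.042 13 [0.0897 0.0903 0.0908]
-0.038 21 [0.0886 0.0899 0.0908]
-0.034 1 [0.0894 0.0894 0.0894]
-0.03 11 [0.0903 0.0911 0.0914]
-0.026 14 [0.0903 0.0911 0.0919]
-0.022 18 [0.0901 0.0911 0.0914]
-0.018 17 [0.0904 0.0907 0.0917]
-0.014 16 [0.0902 0.0912 0.0914]
-0.01 88 [0.0823 0.087  0.0909]
0.006 5 [0.0895 0.0899 0.0903]
0.01 17 [0.0899 0.0905 0.0909]
0.014 23 [0.0899 0.0904 0.091 ]
0.018 17 [0.0896 0.0902 0.091 ]
0.022 19 [0.0898 0.0905 0.0909]
0.026 20 [0.0898 0.0904 0.0908]
0.03 16 [0.0897 0.0903 0.0908]
0.034 26 [0.0895 0.0903 0.0911]
0.038 53 [0.079  0.0895 0.091 ]
0.042 121 [0.0777 0.0839 0.0896]
0.046 22 [0.077  0.0784 0.079 ]
0.05 26 [0.0769 0.0784 0.0788]
0.054 28 [0.0771 0.0783 0.0791]
0.058 24 [0.0767 0.0781 0.0791]
0.062 30 [0.077  0.0784 0.079 ]
0.066 26 [0.0769 0.0783 0.0791]
0.07 28 [0.0772 0.0784 0.0792]
0.074 25 [0.077  0.0785 0.0791]
0.082 1 [0.0837 0.0837 0.0837]
0.086 37 [0.083  0.0841 0.0846]
0.09 33 [0.0832 0.0841 0.0849]
0.094 39 [0.0829 0.0841 0.0845]
0.098 40 [0.0832 0.0841 0.0848]
0.102 40 [0.0831 0.084  0.0851]
0.106 40 [0.0833 0.0842 0.0849]
0.11 41 [0.0835 0.0841 0.085 ]
0.114 5 [0.0844 0.0847 0.0852]
0.118 12 [0.088  0.0891 0.0894]
0.122 420 [0.0525 0.0731 0.089 ]
0.126 115 [0.0518 0.073  0.0869]
```

View pics/w1.png

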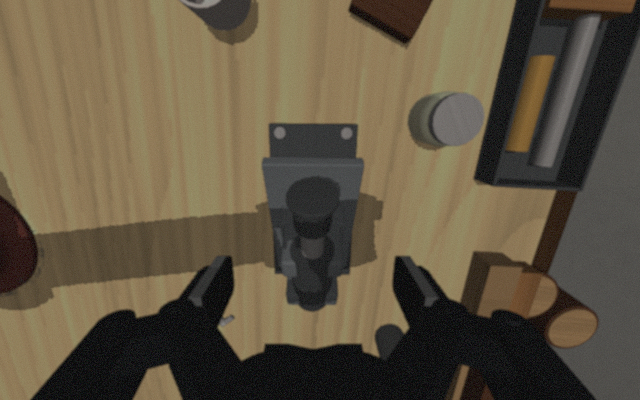

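```bash
python3 - <<'E'
from h import *
c=np.load("cradle.npy");F=frame(c[3]);c[:3]+=F@[.002,0,.0012];c[4]=.004;np.save("cradle.npy",c)
print(F,"gap",c[:3]+F@[-.028,0,.065])
plan(c[:3]+F@[.0925,0,.065]-[0,0,.005],c[3]+np.pi/2)
E
```

```text
[[-0.0438 -0.9987  0.0253]
 [ 0.8649 -0.0506 -0.4994]
 [ 0.5     0.      0.866 ]] gap [0.5763 0.041  0.1304]
t 3.9667 pos [0.5702 0.1486 0.3   ] F [-0.2428 -0.2931 -0.3427] open 0.08514129723128767 d [ 0.0008 -0.0034 -0.1144] | units [ 0.4576 -0.0135  0.0027] turn 0.0005587819588515448 rows of 7.16: 0.007023795572156289
```

Call:
{"api": "move_arm", "payload": {"increments": [[[0.05,-0.0135,0.003,0],[0.1,0,0,0],[0.1,0,0,0],[0.1,0,0,0],[0.07,0,0,0],[0.0376,0,0,0],[0,0,0,0],[0,0,0,0],[0,0,0,0]]]}}

```text
t: 4.72
tool_pos: [0.5721, 0.1449, 0.1877]
tool_rot: [-0.039, 1.568, 0.04]
contact_force: [-0.8, -0.4, 0.2]
opening: 0.0855
```

Call:
{"api": "move_arm", "payload": {"increments": [[[0,0,0,0],[0,0,0,0],[0,0,0,0],[0,0,0,0],[0,0,0,0],[0,0,0,0],[0,0,0,0],[0,0,0,0],[0,0,0,0],[0,0,0,0]]], "gripper": 1, "squeeze": 50}}

```text
t: 5.55
tool_pos: [0.5714, 0.1452, 0.1867]
tool_rot: [-0.04, 1.57, 0.04]
contact_force: [-2.4, -0.8, 5.3]
opening: 0.0349
```

Call:
{"api": "move_arm", "payload": {"increments": [[[0.002,-0.0035,0,0],[0.002,-0.0035,0,0],[0.002,-0.0035,0,0],[0.002,-0.0035,0,0],[0.002,-0.0035,0,0],[0,0,0,0]]]}}

```text
t: 6.05
tool_pos: [0.5716, 0.1412, 0.1844]
tool_rot: [-0.039, 1.57, 0.041]
contact_force: [-2.9, 0.7, 5.7]
opening: 0.0348
```

Call:
{"api": "move_arm", "payload": {"increments": [[[0.002,-0.0035,0,0],[0.002,-0.0035,0,0],[0.002,-0.0035,0,0],[0.002,-0.0035,0,0],[0,0,0,0],[0,0,0,0]]]}}

```text
t: 6.55
tool_pos: [0.5716, 0.14, 0.1837]
tool_rot: [-0.036, 1.57, 0.045]
contact_force: [-6.0, 7.0, 10.5]
opening: 0.0346
```

Call:
{"api": "move_arm", "payload": {"increments": [[[0.003,-0.005,0,0],[0.003,-0.005,0,0],[0,0,0,0],[0,0,0,0]]]}}

```text
t: 6.88
tool_pos: [0.5717, 0.14, 0.1837]
tool_rot: [-0.032, 1.569, 0.049]
contact_force: [-9.7, 14.8, 15.8]
opening: 0.0343
```

Call:
{"api": "move_arm", "payload": {"increments": [[[-0.004,0.007,0,0],[-0.004,0.007,0,0],[-0.004,0.007,0,0],[-0.004,0.007,0,0],[-0.004,0.007,0,0],[-0.004,0.007,0,0],[-0.004,0.007,0,0],[-0.004,0.007,0,0],[-0.004,0.007,0,0],[-0.004,0.007,0,0],[-0.004,0.007,0,0],[-0.004,0.007,0,0],[-0.004,0.007,0,0],[0,0,0,0]]]}}

```text
t: 8.05
tool_pos: [0.5709, 0.155, 0.1923]
tool_rot: [-0.044, 1.571, 0.035]
contact_force: [-0.5, -9.0, 2.3]
opening: 0.0345
```

Call:
{"api": "move_arm", "payload": {"increments": [[[-0.003,0.005,0,0],[-0.003,0.005,0,0],[-0.003,0.005,0,0],[-0.003,0.005,0,0],[0,0,0,0],[0,0,0,0]]]}}

```text
t: 8.55
tool_pos: [0.5706, 0.1599, 0.1951]
tool_rot: [-0.044, 1.571, 0.035]
contact_force: [-0.3, -10.5, 1.3]
opening: 0.0346
```

Call:
{"api": "move_arm", "payload": {"increments": [[[-0.004,0.007,0,0],[-0.004,0.007,0,0],[0,0,0,0],[0,0,0,0]]]}}

```text
t: 8.88
tool_pos: [0.5706, 0.161, 0.1958]
tool_rot: [-0.047, 1.571, 0.03]
contact_force: [2.3, -17.5, -2.0]
opening: 0.0348
```

Call:
{"api": "move_arm", "payload": {"increments": [[[0.002,-0.004,0,0],[0.002,-0.004,0,0],[0,0,0,0],[0,0,0,0],[0,0,0,0],[0,0,0,0],[0,0,0,0],[0,0,0,0],[-0.05,0,0,0],[-0.1,0,0,0],[-0.1,0,0,0],[-0.1,0,0,0],[-0.05,0,0,0]]], "gripper": 0}}

```text
t: 9.97
tool_pos: [0.5716, 0.1644, 0.3021]
tool_rot: [-0.039, 1.564, 0.041]
contact_force: [0.1, 0.3, -0.3]
opening: 0.0858
```

Call:
{"api": "move_arm", "payload": {"increments": [[[0,-0.1464,0,0],[0,-0.1464,0,0],[0,-0.1464,0,0],[0,-0.1464,0,0],[0,-0.1464,0,0],[0,-0.1464,0,0],[0,-0.1464,0,0],[0,-0.1464,0,0],[0,-0.1464,0,0],[0,-0.1464,0,0],[0,-0.1464,0,0],[0,-0.1464,0,0],[0,-0.1464,0,0],[0,-0.1464,0,0],[0,0,0,0.068],[0,0,0,0.068],[0,0,0,0.068],[0,0,0,0],[0,0,0,0]]]}}

```text
t: 11.55
tool_pos: [0.5963, -0.3476, 0.2969]
tool_rot: [0.21, 1.561, -0.209]
contact_force: [-0.3, -1.0, 0.2]
opening: 0.0852
```

```bash
cat > look.py <<'E'
from h import *
import sys
def wrist(name):
    o=ctrl.get_obs();im=ctrl.get_image("wrist");T=np.eye(4);T[:3,:3]=R.from_rotvec(o["tool_rot"]).as_matrix();T[:3,3]=o["tool_pos"]
    P=cloud(im,T@im["tool_from_camera"]);save(im,name);np.savez(name+".npz",P=P,px=im["pixels"],d=im["depth"]);return im,P
E
python3 - <<'E'
from look import *
from h import plan
plan([.5931,-.3515,.110],1.3009+np.pi/2)
im,P=wrist("w2.png")
for n in("spacer","thin_spacer"):
  for r in ctrl.trace("wrist",n)[:2]:
    m=r["region"]&(im["depth"]>0);q=P[m];print(n,r["score"],r["pixel"],m.sum(),np.median(q,0))
for zl,zh in((.125,.142),(.075,.1)):
    m=(im["depth"]>0)&(P[...,2]>zl)&(P[...,2]<zh)&(np.hypot(P[...,0]-.593,P[...,1]+.3515)<.06)
    (cx,cy),(w,h),a=cv2.minAreaRect((P[m][:,:2]*1e3).astype(np.float32));print(zl,m.sum(),cx,cy,w,h,a,np.median(P[m][:,2]))
# arbor position from fixed cameras
c=np.load("cradle.npy");F=frame(c[3])
im=ctrl.get_image("scene");q=(cloud(im,im["extrinsics"])-c[:3])@F
s=(im["depth"]>0)&(abs(q[...,1])<.012)&(q[...,2]>.06)&(q[...,2]<.1)
print(np.histogram(q[s][q[s][:,2]>.083][:,0],np.arange(-.08,.16,.006)))
E
```

```text
t 11.55 pos [ 0.5963 -0.3476  0.2969] F [-0.3316 -1.0188  0.1837] open 0.08518491644640754 d [-0.0032 -0.0039 -0.1869] | units [ 0.7477 -0.0184 -0.0082] turn 0.0018967986387565866 rows of 7.16: 0.023842440989957095
spacer 0.7 [187.3, 310.4] 1429 [ 0.5932 -0.3467  0.1164]
thin_spacer 0.65 [179.5, 170.3] 952 [ 0.4391 -0.2928  0.1104]
0.125 656 592.0802001953125 -351.541748046875 20.5687255859375 35.5394172668457 74.67601776123047 0.13513724787346557
0.075 387 591.7149047851562 -351.28369140625 20.634201049804688 59.06196212768555 74.6665267944336 0.08528464740699504
(array([ 2,  8, 10,  9, 11,  9, 12,  0,  0,  0,  5,  8, 13,  8, 12, 11, 10,
       10, 11, 15,  0,  0,  0,  0,  0,  0,  0,  0,  0,  0,  1,  0,  0,  0,
        0,  4, 11,  0,  0]), array([-0.08 , -0.074, -0.068, -0.062, -0.056, -0.05 , -0.044, -0.038,
       -0.032, -0.026, -0.02 , -0.014, -0.008, -0.002,  0.004,  0.01 ,
        0.016,  0.022,  0.028,  0.034,  0.04 ,  0.046,  0.052,  0.058,
        0.064,  0.07 ,  0.076,  0.082,  0.088,  0.094,  0.1  ,  0.106,
        0.112,  0.118,  0.124,  0.13 ,  0.136,  0.142,  0.148,  0.154]))
```

View pics/w2.png

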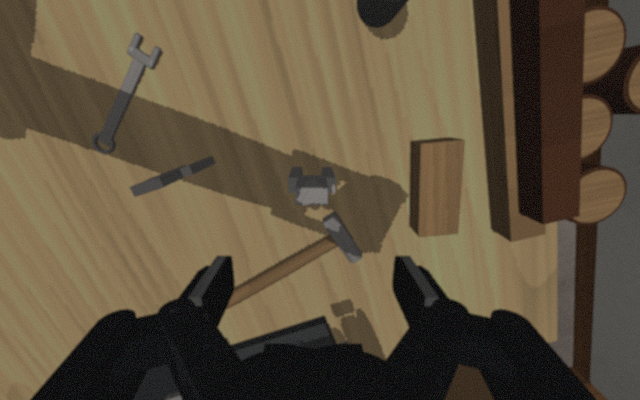

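Call:
{"api": "move_arm", "payload": {"increments": [[[0.1,0,0,0],[0.15,0,0,0],[0.1,0,0,0],[0,0,0,0],[0,0,0,0],[0,0,0,0]]]}}

```text
t: 12.25
tool_pos: [0.5971, -0.3481, 0.2116]
tool_rot: [0.21, 1.558, -0.212]
contact_force: [0.4, -0.1, -0.6]
opening: 0.0852
```

```bash
python3 - <<'E'
from h import *
plan([.592,-.3515,.112],1.303+np.pi/2)
E
```

```text
t 12.25 pos [ 0.5971 -0.3481  0.2116] F [ 0.3955 -0.1263 -0.5604] open 0.08523431605671766 d [-0.0051 -0.0034 -0.0996] | units [ 0.3985 -0.0182 -0.0172] turn -0.0008177352834528742 rows of 7.16: -0.010278795462396463
```

Call:
{"api": "move_arm", "payload": {"increments": [[[0.05,-0.018,-0.017,0],[0.1,0,0,0],[0.1,0,0,0],[0.09,0,0,0],[0.0585,0,0,0],[0,0,0,0],[0,0,0,0],[0,0,0,0]]]}}

```text
t: 12.92
tool_pos: [0.5921, -0.3518, 0.1121]
tool_rot: [0.21, 1.557, -0.213]
contact_force: [-0.6, -0.3, 0.7]
opening: 0.0855
```

Call:
{"api": "move_arm", "payload": {"increments": [[[0,0,0,0],[0,0,0,0],[0,0,0,0],[0,0,0,0],[0,0,0,0],[0,0,0,0],[0,0,0,0],[0,0,0,0],[0,0,0,0],[0,0,0,0]]], "gripper": 1, "squeeze": 30}}

```text
t: 13.75
tool_pos: [0.5915, -0.3511, 0.1106]
tool_rot: [0.211, 1.559, -0.212]
contact_force: [0.9, 0.7, 5.3]
opening: 0.0355
```

Call:
{"api": "move_arm", "payload": {"increments": [[[-0.06,0,0,0],[-0.1,0,0,0],[-0.14,0,0,0],[-0.14,0,0,0],[-0.14,0,0,-0.05],[-0.14,0,0,-0.05],[-0.1,0,0,-0.05],[-0.04,0,0,-0.054],[0,0.08,0.018,0],[0,0.14,0,0],[0,0.14,0,0],[0,0.14,0,0],[0,0.14,0,0],[0,0.14,0,0],[0,0.14,0,0],[0,0.14,0,0],[0,0.14,0,0],[0,0.14,0,0],[0,0.14,0,0]]], "squeeze": 40}}

```text
t: 15.33
tool_pos: [0.5755, 0.0206, 0.3238]
tool_rot: [-0.04, 1.573, 0.04]
contact_force: [0.1, -0.4, -2.7]
opening: 0.0355
```

Call:
{"api": "move_arm", "payload": {"increments": [[[0,0.14,0,0],[0,0.14,0,0],[0,0.07,0,0],[0,0,0,0],[0,0,0,0],[0,0,0,0]]]}}

```text
t: 15.83
tool_pos: [0.5719, 0.1057, 0.324]
tool_rot: [-0.04, 1.572, 0.039]
contact_force: [-0.3, 0.3, -1.9]
opening: 0.0355
```

```bash
python3 - <<'E'
from look import *
c=np.load("cradle.npy");F=frame(c[3]);G=c[:3]+F@[-.028,0,.065];ux=np.array([np.cos(c[3]),np.sin(c[3]),0])
plan(G+.065*ux+[0,0,.146],c[3]+np.pi/2)
im=ctrl.get_image("scene");save(im,"s2.png");E=im["extrinsics"];
q=(cloud(im,E)-c[:3])@F;np.save("q2.npy",q)
cv2.imwrite("pics/s2c.png",cv2.resize(im["pixels"][110:270,270:470,::-1],None,fx=3.6,fy=3.6,interpolation=3))
E
```

```text
t 15.8333 pos [0.5719 0.1057 0.324 ] F [-0.2743  0.3162 -1.8966] open 0.03552396654874412 d [ 0.0011  0.0002 -0.0477] | units [0.1906 0.0007 0.0047] turn -4.721441586950176e-05 rows of 7.16: -0.0005934772944490444
```

View pics/s2c.png

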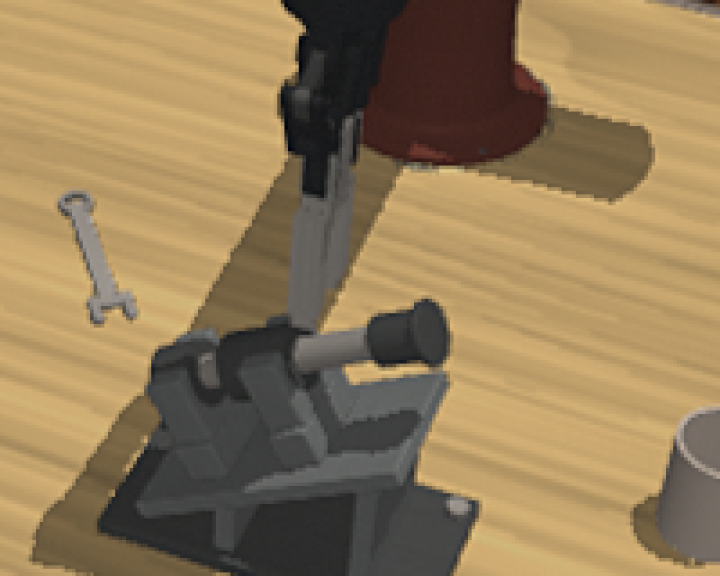

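Call:
{"api": "move_arm", "payload": {"increments": [[[0.02,0,0.0047,0],[0.04,0,0,0],[0.05,0,0,0],[0.05,0,0,0],[0.03,0,0,0],[0,0,0,0],[0,0,0,0]]], "squeeze": 25}}

```text
t: 16.47
tool_pos: [0.5729, 0.1063, 0.2759]
tool_rot: [-0.04, 1.573, 0.04]
contact_force: [0.9, -0.3, -2.1]
opening: 0.0356
```

Call:
{"api": "move_arm", "payload": {"increments": [[[0.0053,-0.0173,0,0],[0.0053,-0.0173,0,0],[0.0053,-0.0173,0,0],[0.0053,-0.0173,0,0],[0.0053,-0.0173,0,0],[0.0053,-0.0173,0,0],[0,0,0,0]]]}}

```text
t: 17.05
tool_pos: [0.5751, 0.0797, 0.2695]
tool_rot: [-0.039, 1.57, 0.039]
contact_force: [1.1, 3.1, 1.9]
opening: 0.0356
```

Call:
{"api": "move_arm", "payload": {"increments": [[[0.0105,-0.0165,0,0],[0.0105,-0.0165,0,0],[0.0105,-0.0165,0,0],[0.0105,-0.0165,0,0],[0.0105,-0.0165,0,0],[0.0105,-0.0165,0,0],[0,-0.01,0,0],[0,0,0,0]]]}}

```text
t: 17.72
tool_pos: [0.5757, 0.0527, 0.2522]
tool_rot: [-0.039, 1.572, 0.04]
contact_force: [-0.2, 2.6, -2.8]
opening: 0.0355
```

```bash
cat > tilt.py <<'E'
from look import *
def tilt(name):
    c=np.load("cradle.npy");F=frame(c[3])
    im=ctrl.get_image("scene");E=im["extrinsics"];P=cloud(im,E);q=(P-c[:3])@F
    cv2.imwrite("pics/"+name,cv2.resize(im["pixels"][110:270,270:470,::-1],None,fx=3.6,fy=3.6,interpolation=3))
    px=im["pixels"].astype(int);out=[]
    for r in ctrl.trace("scene","spacer")[:1]:
        m=r["region"]&(im["depth"]>0)&(abs(q[...,1])<.04)&(q[...,2]>.04)
        x=q[m];print(r["score"],m.sum(),"x",np.percentile(x[:,0],[2,50,98]),"z",np.percentile(x[:,2],[2,98]),"y",np.percentile(x[:,1],[2,98]))
        # visible side face (constant y, toward camera): slope of its middle line
        side=x[abs(x[:,1]-np.percentile(x[:,1],5))<.006]
        v=np.linalg.svd(x[:,[0,2]]-x[:,[0,2]].mean(0))[2][0];print("tilt off cradle z (deg):",np.degrees(np.arctan2(v[0],v[1]))%180)
        b=np.arange(.02,.26,.012)
        for a in b:
            k=(x[:,2]>a)&(x[:,2]<a+.012)
            if k.sum()>4:print(round(a,3),k.sum(),np.percentile(x[k,0],[5,50,95]))
if __name__=="__main__":tilt(sys.argv[1]);plan([0,0,0])
E
python3 tilt.py s3.png
```

```text
0.56 802 x [0.0373 0.0557 0.0602] z [0.0544 0.1726] y [-0.0322  0.0268]
tilt off cradle z (deg): 5.115851965551144
0.044 19 [0.0369 0.0514 0.0532]
0.056 44 [0.0401 0.0515 0.0572]
0.068 103 [0.0381 0.0529 0.0583]
0.08 95 [0.0383 0.0517 0.0585]
0.092 93 [0.0388 0.0535 0.0583]
0.104 82 [0.0393 0.0529 0.0581]
0.116 85 [0.0403 0.0567 0.0594]
0.128 113 [0.0403 0.0567 0.0593]
0.14 60 [0.0453 0.0568 0.0595]
0.152 56 [0.0537 0.0574 0.0606]
0.164 39 [0.0567 0.059  0.0606]
0.176 9 [0.0571 0.0591 0.0725]
t 17.8167 pos [0.5756 0.0528 0.2525] F [-0.0144  2.6121 -2.5979] open 0.035378346254944994 d [-0.5756 -0.0528 -0.2525] | units [ 1.0148 -0.0936 -2.3082] turn 0.0 rows of 7.16: 0.0
```

View pics/s3.png

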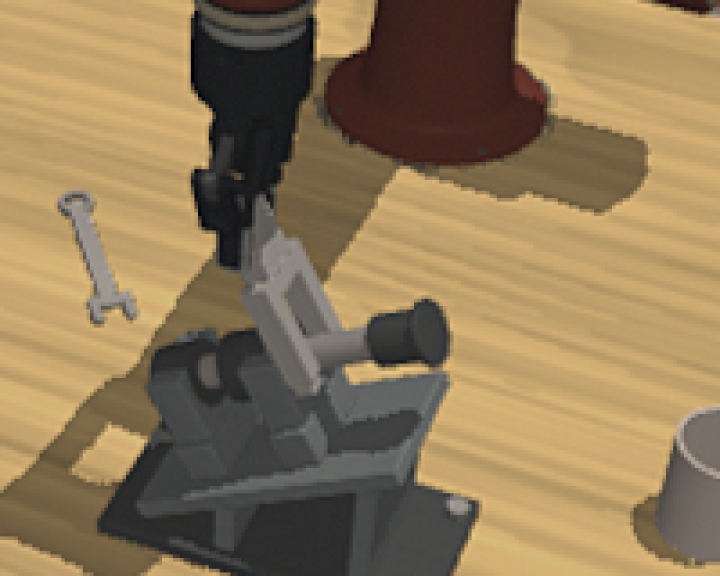

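Call:
{"api": "move_arm", "payload": {"increments": [[[0.0035,-0.006,0,0],[0.0035,-0.006,0,0],[0.0035,-0.006,0,0],[0,0,0,0],[0,0,0,0]]]}}

```text
t: 18.23
tool_pos: [0.5761, 0.0489, 0.2509]
tool_rot: [-0.04, 1.571, 0.04]
contact_force: [-2.5, 4.0, 0.1]
opening: 0.0356
```

```bash
python3 tilt.py s4.png
```

```text
0.85 842 x [0.0355 0.0537 0.0583] z [0.0564 0.1733] y [-0.0323  0.0279]
tilt off cradle z (deg): 2.6737271823494098
0.044 16 [0.0377 0.0514 0.0552]
0.056 44 [0.0386 0.0524 0.0575]
0.068 119 [0.037  0.0525 0.0591]
0.08 102 [0.0252 0.0514 0.0577]
0.092 98 [0.0379 0.0519 0.0575]
0.104 88 [0.0384 0.0522 0.0571]
0.116 88 [0.0393 0.0544 0.0572]
0.128 118 [0.0382 0.054  0.057 ]
0.14 66 [0.0403 0.0539 0.0561]
0.152 56 [0.0496 0.0545 0.0561]
0.164 37 [0.0523 0.0541 0.0562]
0.176 8 [0.0519 0.0538 0.0552]
t 18.3333 pos [0.5761 0.0489 0.2508] F [-1.769   4.5807  0.3998] open 0.03548263485123858 d [-0.5761 -0.0489 -0.2508] | units [ 1.0056 -0.078  -2.3102] turn 0.0 rows of 7.16: 0.0
```

```bash
python3 - <<'E'
from h import *
c=np.load("cradle.npy");F=frame(c[3]);o=ctrl.get_obs()
print((o["tool_pos"]+[0,0,.005]-c[:3])@F)
E
```

```text
[ 0.0415 -0.0002  0.1697]
```

Call:
{"api": "move_arm", "payload": {"increments": [[[0,0,0,0],[0,0,0,0],[-0.0347,-0.02,0,0],[-0.0347,-0.02,0,0],[-0.0347,-0.02,0,0],[-0.0347,-0.02,0,0],[-0.0347,-0.02,0,0],[-0.0347,-0.02,0,0],[0,0,0,0],[0.0253,-0.0438,0,0],[0.0253,-0.0438,0,0],[0.0253,-0.0438,0,0],[0.0253,-0.0438,0,0],[0.0253,-0.0438,0,0],[0.0253,-0.0438,0,0],[0,0,0,0],[0,0,0,0],[0,0,0,0]]], "squeeze": 50}}

```text
t: 19.83
tool_pos: [0.5814, -0.0468, 0.2652]
tool_rot: [-0.039, 1.57, 0.04]
contact_force: [0.1, -0.2, -2.2]
opening: 0.0356
```

```bash
python3 tilt.py s5.png;  python3 - <<'E'
from h import *
c=np.load("cradle.npy");F=frame(c[3]);o=ctrl.get_obs()
print((o["tool_pos"]+[0,0,.005]-c[:3])@F)
E
```

```text
0.7 877 x [-0.0395 -0.0224 -0.018 ] z [0.1142 0.2353] y [-0.0326  0.0281]
tilt off cradle z (deg): 2.3214559712132825
0.104 29 [-0.0362 -0.0245 -0.0208]
0.116 77 [-0.0369 -0.0243 -0.0184]
0.128 92 [-0.0379 -0.0231 -0.0181]
0.14 98 [-0.0375 -0.0234 -0.018 ]
0.152 99 [-0.0381 -0.0232 -0.0185]
0.164 86 [-0.0385 -0.0241 -0.0189]
0.176 96 [-0.0375 -0.0216 -0.0185]
0.188 111 [-0.0373 -0.0216 -0.0191]
0.2 71 [-0.0348 -0.0221 -0.019 ]
0.212 54 [-0.0268 -0.022  -0.0197]
0.224 46 [-0.0241 -0.022  -0.0194]
0.236 17 [-0.0238 -0.0215 -0.0174]
t 19.9333 pos [ 0.5816 -0.0465  0.2657] F [-0.0832 -0.9784 -2.1829] open 0.035433567309390866 d [-0.5816  0.0465 -0.2657] | units [ 1.0604  0.3052 -2.3148] turn 0.0 rows of 7.16: 0.0
[-0.0337 -0.0009  0.2304]
```

View pics/s5.png

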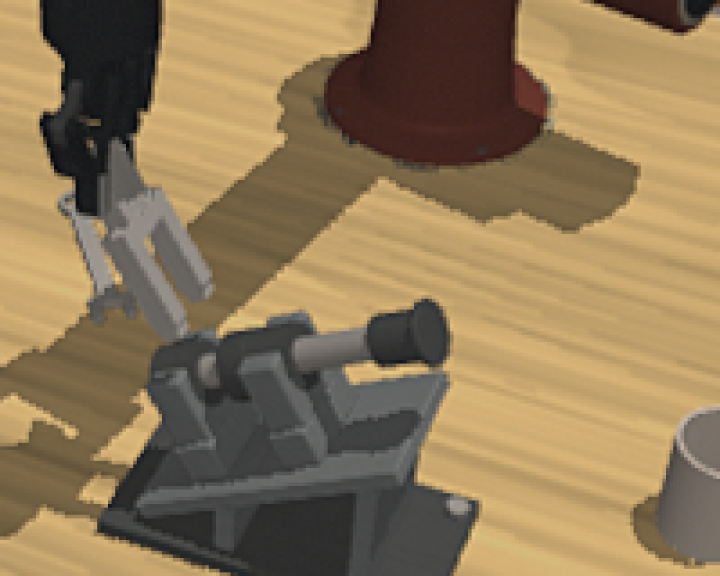

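Call:
{"api": "move_arm", "payload": {"increments": [[[0.0242,0.014,0,0],[0.0242,0.014,0,0],[0.0242,0.014,0,0],[0.0173,0.01,0,0],[0.0173,0.01,0,0],[0.0173,0.01,0,0],[0,0,0,0],[0,0,0,0]]]}}

```text
t: 20.6
tool_pos: [0.5802, -0.0287, 0.2335]
tool_rot: [-0.04, 1.571, 0.04]
contact_force: [0.4, -0.6, -2.9]
opening: 0.0353
```

Call:
{"api": "move_arm", "payload": {"increments": [[[0.0173,0.01,0,0],[0.0173,0.01,0,0],[0.0173,0.01,0,0],[0.0173,0.01,0,0],[0.0173,0.01,0,0],[0.0173,0.01,0,0],[0,0,0,0]]], "squeeze": 30}}

```text
t: 21.18
tool_pos: [0.5789, -0.0133, 0.2064]
tool_rot: [-0.04, 1.573, 0.041]
contact_force: [-0.6, -0.3, -2.7]
opening: 0.0352
```

Call:
{"api": "move_arm", "payload": {"increments": [[[0.0173,0.01,0,0],[0.0173,0.01,0,0],[0.0173,0.01,0,0],[0.0173,0.01,0,0],[0.0173,0.01,0,0],[0.0173,0.01,0,0],[0,0,0,0],[0,0,0,0]]]}}

```text
t: 21.85
tool_pos: [0.5786, 0.0013, 0.1815]
tool_rot: [-0.04, 1.571, 0.04]
contact_force: [-0.7, -0.5, -1.9]
opening: 0.0357
```

Call:
{"api": "move_arm", "payload": {"increments": [[[0.0069,0.004,0,0],[0.0069,0.004,0,0],[0.0069,0.004,0,0],[0,0,0,0],[0,0,0,0]]]}}

```text
t: 22.27
tool_pos: [0.5786, 0.0041, 0.1767]
tool_rot: [-0.04, 1.571, 0.04]
contact_force: [-0.7, -1.4, -2.7]
opening: 0.036
```

Call:
{"api": "move_arm", "payload": {"increments": [[[0.0069,0.004,0,0],[0.0069,0.004,0,0],[0.0069,0.004,0,0],[0,0,0,0],[0,0,0,0]]]}}

```text
t: 22.68
tool_pos: [0.5789, 0.0064, 0.1732]
tool_rot: [-0.041, 1.57, 0.039]
contact_force: [-3.7, -3.6, 5.4]
opening: 0.0353
```

```bash
python3 tilt.py s6.png;  python3 - <<'E'
from h import *
c=np.load("cradle.npy");F=frame(c[3]);o=ctrl.get_obs()
print((o["tool_pos"]+[0,0,.005]-c[:3])@F)
E
```

```text
0.71 429 x [-0.0409 -0.022  -0.0142] z [0.0421 0.1304] y [-0.0333  0.021 ]
tilt off cradle z (deg): 5.548181195360968
0.032 17 [-0.0398 -0.0238 -0.0187]
0.044 46 [-0.0408 -0.0258 -0.0176]
0.056 45 [-0.0414 -0.0257 -0.0168]
0.068 55 [-0.0381 -0.0243 -0.0155]
0.08 99 [-0.0364 -0.0218 -0.0162]
0.092 61 [-0.0338 -0.022  -0.0192]
0.104 51 [-0.0266 -0.0211 -0.0187]
0.116 37 [-0.0239 -0.0213 -0.019 ]
0.128 16 [-0.0231 -0.0218 -0.0188]
t 22.7833 pos [0.5789 0.0063 0.1731] F [-3.4188 -3.9326  5.1376] open 0.03526174253212266 d [-0.5789 -0.0063 -0.1731] | units [ 0.6905  0.0936 -2.3145] turn 0.0 rows of 7.16: 0.0
[-0.0342 -0.0009  0.1238]
```

View pics/s6.png

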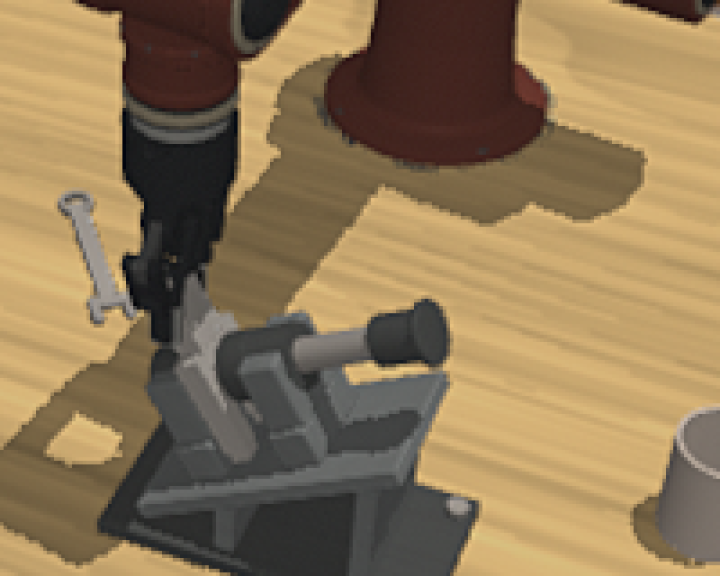

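Call:
{"api": "move_arm", "payload": {"increments": [[[0,0,0,0],[0,0,0,0],[0,0,0,0],[0,0,0,0],[0,0,0,0],[0,0,0,0],[-0.03,0,0,0],[-0.08,0,0,0],[-0.1,0,0,0],[-0.1,0,0,0],[-0.1,0,0,0],[-0.1,0,0,0],[0,0.1,0,0],[0,0.14,0,0],[0,0.14,0,0],[0,0.14,0,0],[0,0.1,0,0],[0,0,0,0],[0,0,0,0],[0,0,0,0]]], "gripper": 0}}

```text
t: 24.45
tool_pos: [0.5707, 0.1615, 0.2995]
tool_rot: [-0.04, 1.57, 0.04]
contact_force: [-0.1, 0.4, 0.0]
opening: 0.0858
```

```bash
cat > chk.py <<'E'
from look import *
c=np.load("cradle.npy");F=frame(c[3])
plan([.5706,.1605,.1955],c[3]+np.pi/2)
im,P=wrist(sys.argv[1]);q=(P-c[:3])@F
for n in("spacer",):
  for r in ctrl.trace("wrist",n)[:1]:
    m=r["region"]&(im["depth"]>0)&(abs(q[...,1])<.04);x=q[m]
    print(n,r["score"],m.sum())
    for a in np.arange(.04,.16,.008):
        k=(x[:,2]>a)&(x[:,2]<a+.008)
        if k.sum()>4:print(round(a,3),k.sum(),"x",np.percentile(x[k,0],[3,50,97]),"y",np.percentile(x[k,1],[3,97]))
m=(im["depth"]>0)&(abs(q[...,1])<.006)&(q[...,2]>.05)&(q[...,2]<.16);x=q[m]
for a in np.arange(-.08,.16,.004):
    k=(x[:,0]>=a)&(x[:,0]<a+.004)
    if k.sum()>3:print(round(a+.002,3),k.sum(),np.round(np.percentile(x[k,2],[5,50,95]),4))
E
python3 chk.py w3.png
```

```text
t 24.45 pos [0.5707 0.1615 0.2995] F [-0.1214  0.354   0.0345] open 0.08577680415938045 d [-0.0001 -0.001  -0.104 ] | units [ 0.4161 -0.0039 -0.0009] turn 0.0001711986955751853 rows of 7.16: 0.0021519389108612674
spacer 0.72 2066
0.064 13 x [-0.1921 -0.0203 -0.0192] y [-0.033   0.0279]
0.072 89 x [-0.0219 -0.0204 -0.0193] y [-0.0291  0.0293]
0.08 204 x [-0.0218 -0.0204 -0.0182] y [-0.0288  0.0286]
0.088 403 x [-0.0372 -0.0208 -0.0191] y [-0.0283  0.0282]
0.096 215 x [-0.0216 -0.0204 -0.019 ] y [-0.0163  0.0166]
0.104 222 x [-0.0218 -0.0204 -0.0192] y [-0.017   0.0162]
0.112 251 x [-0.0218 -0.0204 -0.0191] y [-0.0173  0.0166]
0.12 246 x [-0.0221 -0.0206 -0.0191] y [-0.0166  0.0162]
0.128 268 x [-0.0218 -0.0204 -0.0188] y [-0.0173  0.016 ]
0.136 139 x [-0.0218 -0.0203 -0.019 ] y [-0.0159  0.0147]
-0.022 389 [0.0905 0.1152 0.1379]
-0.018 157 [0.0905 0.1189 0.1401]
-0.014 8 [0.0893 0.0896 0.0902]
-0.01 19 [0.0893 0.0898 0.0909]
-0.006 14 [0.0892 0.0899 0.0906]
-0.002 21 [0.0893 0.0899 0.0906]
0.002 12 [0.0893 0.0898 0.0904]
0.006 26 [0.0887 0.0894 0.0905]
0.01 18 [0.0887 0.0891 0.0895]
0
[... 316 characters left out ...]
]
0.054 22 [0.0765 0.0772 0.0778]
0.058 28 [0.0758 0.077  0.0779]
0.062 32 [0.0753 0.0769 0.0777]
0.066 25 [0.0756 0.0769 0.0778]
0.07 32 [0.0759 0.077  0.0779]
0.074 26 [0.0757 0.077  0.0778]
0.078 34 [0.0757 0.077  0.078 ]
0.082 28 [0.0759 0.077  0.0777]
0.086 34 [0.076  0.077  0.0777]
0.09 26 [0.076  0.0772 0.0781]
0.098 9 [0.0821 0.0825 0.0827]
0.102 34 [0.082  0.0828 0.0836]
0.106 41 [0.0819 0.083  0.0839]
0.11 43 [0.082  0.0828 0.0835]
0.114 43 [0.0823 0.0831 0.0838]
0.118 46 [0.082  0.0829 0.0837]
0.122 44 [0.0821 0.083  0.0837]
0.126 53 [0.0819 0.083  0.0837]
0.13 5 [0.0831 0.0833 0.0838]
0.134 18 [0.087  0.0881 0.0886]
0.138 473 [0.0525 0.0731 0.0881]
0.142 96 [0.052  0.0695 0.0863]
```

View pics/w3.png

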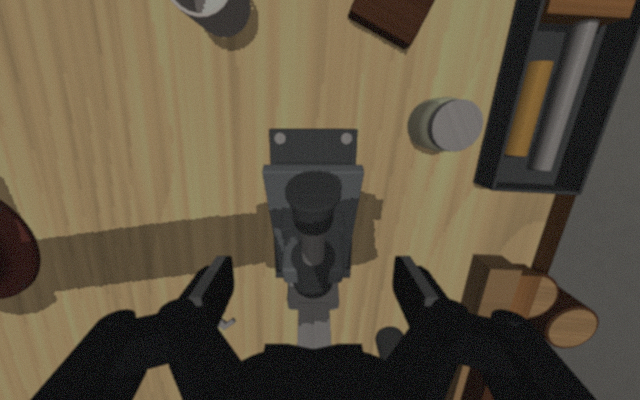

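Call:
{"api": "move_arm", "payload": {"increments": [[[0.05,-0.004,0,0],[0.1,0,0,0],[0.1,0,0,0],[0.1,0,0,0],[0.06,0,0,0],[0.006,0,0,0],[0,0,0,0],[0,0,0,0],[0,0,0,0]]]}}

```text
t: 25.3
tool_pos: [0.5718, 0.1607, 0.1971]
tool_rot: [-0.039, 1.567, 0.04]
contact_force: [-0.2, -0.6, 0.4]
opening: 0.0854
```

Call:
{"api": "move_arm", "payload": {"increments": [[[0,0,0,0],[0,0,0,0],[0,0,0,0],[0,0,0,0],[0,0,0,0],[0,0,0,0],[0,0,0,0],[0,0,0,0],[0,0,0,0],[0,0,0,0]]], "gripper": 1, "squeeze": 50}}

```text
t: 26.13
tool_pos: [0.5706, 0.1608, 0.1958]
tool_rot: [-0.04, 1.571, 0.04]
contact_force: [-4.7, -1.0, 5.0]
opening: 0.0346
```

Call:
{"api": "move_arm", "payload": {"increments": [[[0.002,-0.0035,0,0],[0.002,-0.0035,0,0],[0.002,-0.0035,0,0],[0.002,-0.0035,0,0],[0.002,-0.0035,0,0],[0,0,0,0],[0,0,0,0]]]}}

```text
t: 26.72
tool_pos: [0.5708, 0.1575, 0.1939]
tool_rot: [-0.038, 1.571, 0.042]
contact_force: [-4.5, 1.6, 7.1]
opening: 0.0349
```

Moved about 3.8 mm; continue to a firm nip.

Call:
{"api": "move_arm", "payload": {"increments": [[[0.002,-0.0035,0,0],[0.002,-0.0035,0,0],[0.002,-0.0035,0,0],[0,0,0,0],[0,0,0,0]]]}}

```text
t: 27.13
tool_pos: [0.5708, 0.1575, 0.1939]
tool_rot: [-0.035, 1.57, 0.047]
contact_force: [-7.5, 9.7, 11.2]
opening: 0.0345
```

Call:
{"api": "move_arm", "payload": {"increments": [[[0.002,-0.0035,0,0],[0.002,-0.0035,0,0],[0.002,-0.0035,0,0],[0,0,0,0],[0,0,0,0],[0,0,0,0]]]}}

```text
t: 27.63
tool_pos: [0.5708, 0.1574, 0.1938]
tool_rot: [-0.031, 1.569, 0.051]
contact_force: [-9.9, 17.9, 16.8]
opening: 0.0349
```

Call:
{"api": "move_arm", "payload": {"increments": [[[-0.002,0.0035,0,0],[-0.002,0.0035,0,0],[-0.002,0.0035,0,0],[-0.002,0.0035,0,0],[-0.002,0.0035,0,0],[0,0,0,0],[0,0,0,0]]]}}

```text
t: 28.22
tool_pos: [0.5708, 0.1575, 0.1939]
tool_rot: [-0.038, 1.57, 0.043]
contact_force: [-6.3, 5.0, 9.0]
opening: 0.0347
```

Call:
{"api": "move_arm", "payload": {"increments": [[[0,0,0,0],[0,0,0,0],[0,0,0,0],[0,0,0,0],[0,0,0,0],[0,0,0,0],[-0.03,0,0,0],[-0.08,0,0,0],[-0.1,0,0,0],[-0.1,0,0,0],[-0.1,0,0,0],[0,0,0,0],[0,0,0,0],[0,0,0,0]]], "gripper": 0}}

```text
t: 29.38
tool_pos: [0.5708, 0.1556, 0.2943]
tool_rot: [-0.04, 1.571, 0.04]
contact_force: [0.5, -0.5, -0.8]
opening: 0.0856
```

```bash
python3 chk.py w4.png | grep -vE "^0\.0[1-9]"; python3 - <<'E'
from h import *
im=ctrl.get_image("top");P=cloud(im,im["extrinsics"])
for n in("thin_spacer","oil","jar","mug"):
    for r in ctrl.trace("top",n)[:1]:
        m=r["region"]&(im["depth"]>0);print(n,r["score"],np.median(P[m],0))
E
```

```text
t 29.3833 pos [0.5708 0.1556 0.2943] F [ 0.456  -0.5171 -0.7608] open 0.08557061734336077 d [-0.0002  0.0049 -0.0988] | units [0.395  0.0197 0.0006] turn 0.00012120244056345832 rows of 7.16: 0.001523494364624476
spacer 0.72 2137
0.104 231 x [-0.0217 -0.0205 -0.0192] y [-0.0165  0.016 ]
0.112 259 x [-0.0218 -0.0204 -0.0189] y [-0.017   0.0166]
0.12 271 x [-0.0218 -0.0205 -0.0194] y [-0.0169  0.0164]
0.128 273 x [-0.0219 -0.0205 -0.0191] y [-0.0172  0.0161]
0.136 161 x [-0.0219 -0.0204 -0.0192] y [-0.0165  0.0157]
-0.022 381 [0.0926 0.1181 0.1392]
-0.018 183 [0.09   0.1156 0.1393]
-0.014 14 [0.0895 0.09   0.0905]
-0.01 18 [0.0893 0.0901 0.0906]
-0.006 16 [0.0893 0.0901 0.0907]
-0.002 19 [0.0892 0.0899 0.0904]
0.002 28 [0.088  0.0888 0.0903]
0.006 13 [0.0888 0.0892 0.0898]
0.102 38 [0.0821 0.0829 0.0835]
0.106 41 [0.082  0.0829 0.0837]
0.11 43 [0.0821 0.0829 0.0835]
0.114 45 [0.082  0.083  0.0835]
0.118 51 [0.0821 0.083  0.0837]
0.122 52 [0.0817 0.083  0.0838]
0.13 22 [0.0872 0.0877 0.0882]
0.134 516 [0.0529 0.0731 0.088 ]
0.138 70 [0.0528 0.0677 0.0847]
thin_spacer 0.75 [ 0.423  -0.2903  0.0893]
oil 0.8 [ 0.7236 -0.1542  0.1014]
jar 0.58 [0.7414 0.2322 0.084 ]
mug 0.57 [0.4418 0.3818 0.0319]
```

View pics/w4.png

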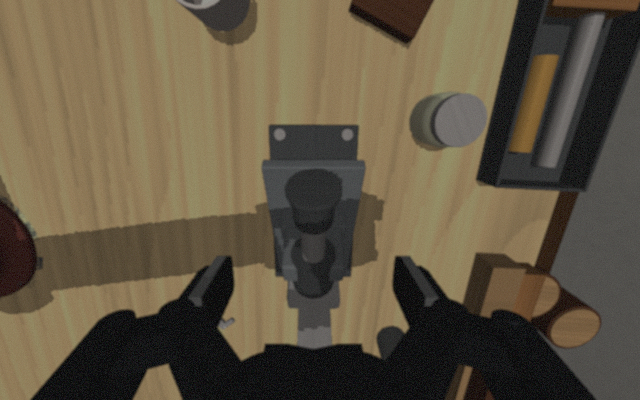

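Flange moved down about 4 mm, the spacer is still square and seated, and the gripper is clear. Handing in.

```bash
python3 -c "
from station import ctrl
print(ctrl.finish_job())"
```

```text
the job is handed in; nothing more can be done
None
```

The job is done and handed in at about 29.5 s of the 56 s allowed.

- **End float:** I pushed the shaft in until it stopped, then pulled it out until it stopped. The measured travel was about 24.3 mm, against 24 mm given.
- **Spacer:** The thick spacer measured 20.5 mm thick. I swivelled it to the 30° slope in the grip against the upper block, then lowered it astride the shaft until it made contact. After release its face was flat at cradle x ≈ -20.4 mm over its whole height, and the tab top was at z ≈ 140 mm against about 142 mm expected.
- **Nip:** I pushed the shaft back in about 3.8 mm, where it stopped firm under roughly 20 N. That puts the arbor at about 0.020. I then let go, and the gripper ended about 10 cm above with no contact force.

**Last checks:** The spacer was still square and nipped. The thin spacer, oil bottle and mug were within about 3 mm of where they started. The jar's network reading differed by about 8 mm in x, at a low score of 0.58. The arm never came near the jar and it looks undisturbed in the picture, so I take that as detection noise.

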